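# Unlock and pop the battery hatch of the board tester

### The job

The battery cells of the board tester on the bench are due for a change: open its battery hatch for the next worker. With a fingertip, push the hatch's lock slide fully across to the unlocked end, then press the hatch down at its ridged front edge until the push-push latch lets go, take your finger away and let the hatch pop up by itself; watch it for two seconds to be sure that it stays open. Do not push the hatch back down once it has popped, do not lift or shove the tester, and leave the jar, the bottle and the cutters beside it where they are.

Things in the scene. Friction and masses are not known exactly. Their poses are not given: they have to be found in the camera images.
- tester: low grey board tester, loose on the bench, 2.6 kg, 176 mm deep (x), 246 mm wide (y) over black rubber end bumpers (66 mm high). Origin: centre of its underside; x to its rear (away from the robot), y to its left, z up. Flat deck at 60 mm, with the battery hatch left of the middle and the lock slide before it; display, keys and screwed cover on the right are fixed and under 4 mm high
- hatch (a joint): angle of the battery hatch, rad: 0 (within 0.01) shut and latched, grows as it swings up and back about its far edge. Unlocked, it can be pressed in to a firm stop at -0.065 (4 mm at the ridges, about 3 to 4 N); past -0.045 the latch lets go, a lighter press drops back to shut. Once the finger lifts, spring and damper swing it to its stop at 1.15 in about 1.5 s. Pushed down again it would latch again
- press_spot (a point): middle of the thumb ridges on top of the hatch, 12 mm behind its free front edge, at tester (-22, 38, 65.5) mm when shut; moves with the hatch. The hatch is a grey plate 74 mm (x) by 90 mm (y), 5 mm thick, standing 5 mm proud of the deck
- hatch_hinge (a point): middle of the hatch's hinge line along its far edge, at tester (40, 38, 62) mm. Fully open, the hatch's free edge stands about 130 mm over the bench
- lock (a joint): travel of the lock slide, m: 0 locked, 0.014 unlocked (end stop). It moves along tester +y (to its left) with about 1.2 N of friction and stays where it is left. Below 0.008 a tongue under the hatch keeps the hatch from being pressed in
- lock_top (a point): top centre of the lock slide's grey ridged thumb pad, 13 mm (x) by 24 mm (y), standing 10 mm over the deck on a base 34 mm long (y) and 2 mm high. Locked: tester (-58, 52, 70.4) mm. Its upright right-hand (-y) face can be pushed with a fingertip; the deck to the right of it is bare for 90 mm
- paste_jar: dark-lidded round jar, 61 mm diameter, 53 mm high, standing beside the tester; a bystander. Origin: centre of its underside
- flux_bottle: small round bottle with a red spout, 38 mm diameter, 109 mm high, standing beside the tester; a bystander. Origin: centre of its underside
- cutters: blue-handled side cutters lying beside the tester, 51 x 131 x 11 mm; a bystander. Origin: centre of its underside

How it is judged (in metres and radians):
On the way, in this order (a step that is already met when the one before it is completed fails the run):
1. the lock slide is fully across while the hatch is still shut (value of joint lock above 0.012 m and value of joint hatch below 0.03 rad), for 0.05 s.
2. the hatch is pressed in by the fingers (value of joint hatch below -0.02 rad and contact force between the fingers and tester above 1 N), for 0.02 s.
3. the hatch has popped and stands open, untouched, for a second (value of joint hatch above 1 rad and contact force between each of the arm, the fingers and tester below 0.05 N), for 1 s.
At the end, for the whole second after the job is handed in: The hatch stands open by more than 1.0 rad and at rest, the lock slide is still across (more than 12 of its 14 mm), the tester stands flat within 20 mm of where it was, and jar, bottle and cutters are within 15 mm of where they were, jar and bottle upright (value of joint hatch above 1 rad and velocity of joint hatch between -0.05 and 0.05 rad/s and value of joint lock above 0.012 m and distance of tester from where it was at the start of the episode below 0.02 m and angle between tester's own z axis and vertical below 0.05 rad and linear speed of tester below 0.01 m/s and distance of each of paste_jar, flux_bottle, cutters from where it was at the start of the episode below 0.015 m and angle between each of paste_jar, flux_bottle's own z axis and vertical below 0.2 rad); the robot touches nothing.
It fails at once if the popped hatch is pushed back down (value of joint hatch between 0.12 and 0.9 rad and velocity of joint hatch below -0.15 rad/s and contact force between any of the fingers, the arm and tester above 0.3 N).
It fails at once if the tester is lifted, tipped, or shoved more than 20 mm (height (world z) of tester above 0.008 m or angle between tester's own z axis and vertical above 0.06 rad or distance of tester from where it was at the start of the episode above 0.02 m).
It fails at once if the arm or the gripper's body, not the fingers, presses on the tester (contact force between the arm and tester above 5 N).
It fails at once if the tester is pressed with more than 60 N (contact force between the fingers and tester above 60 N).
It fails at once if a bystander is moved or lifted (distance of any of paste_jar, flux_bottle, cutters from where it was at the start of the episode above 0.02 m).
It also fails if it takes over 45 s, if anything falls off the work surface, if the arm or the gripper's body presses on something with over 40 N, if the wrist force passes 120 N, or if a joint passes its speed limit or range.

### The arm

A 7-joint arm with a two-finger parallel gripper is mounted at the origin on a cart in front of the work surface, level with it; the furniture and walls round the work are solid. World frame = base frame: x ahead of the robot, y to its left, z up, the work surface at z = 0. Lengths are in mm, angles in degrees, forces in N, time in s.
With the tool pointing down it reaches from about 400 to 850 mm from the base axis. Payload 10.4 kg.
Tool frame: the origin (TCP) lies on the centre line of the jaws, within the pads' length; the fingertips stand 22 mm ahead of it and the grasp point (between the pads) lies 3 mm ahead of it (bot.tips_ahead is the distance from the TCP to the fingertips, in mm); z points along the fingers, y is the direction in which the jaws open and shut (so a half turn about z gives the same grasp; the last joint's range is limited). The gripper opens to 87 mm and grips with 3 to 60 N. Pads are 19 mm wide; open, the fingers measure 117 mm over their backs; the gripper's body (75 mm by 190 mm) begins 51 mm behind the grasp point.
Start: joints at [-64.32, 19.034, -3.707, 83.658, 1.238, 77.344, -5.071], TCP at [283.491, 557.03, 244.576] pointing down, gripper open.
Joint ranges: [-148.97, 148.97], [-28.65, 121.19], [-84.17, 76.75], [9.2, 138.47], [-72.65, 252.65], [3.7, 117.97], [-149.18, 149.18]. Speed limits (degrees/s): [127.2, 127.2, 159.86, 159.86, 180, 180, 180].

### API

Orientations are given as [roll, pitch, yaw] about the fixed x, y, z axes, in that order (R = Rz(yaw) Ry(pitch) Rx(roll)).
In Python, from bench import bot, optics gives the robot as it stands.
- The arm moves only by the shell command python3 -m jog 'ROWS' [FORCE]. ROWS is a JSON object of lists of equal length, an entry for each row: "angular": the turn, a rotation vector about the tool's x, y, z in degrees, a list of three; "dp": the shift along the tool's x, y, z in cm, a list of three; "fingers": the closure, from -1 (fully open) to 1 (shut). In form: {"angular": [[wx, wy, wz], ...], "dp": [[dx, dy, dz], ...], "fingers": [fingers, ...]}. A call has exactly 10 rows; each row shifts and turns the commanded pose from where the row before left it, along the tool's axes as they then stand; what a row does not reach is not made up. A row lasts 1/8 s, in which the tool goes at most 62.5 mm and 10.7 degrees, less where a joint would pass 70% of its speed; a pose out of reach is approached as far as the arm can. A call is refused whole if a number of a shift passes 6.25 or a number of a turn 10.7, either way. A call with a gripper value outside its range is refused whole. The fingers move at their own pace and stop on an object; FORCE is the grip in N (left out, the last holds). Time passes only in rows, so rows that do not move let the fingers close, or fill a call up. It gives the time, the measured TCP pose, the force and the opening at its end, in the units of the state.
- bot.sense(): the state, without advancing time (a new reading comes with each control period).
- optics.capture(name): name is "scene" or "top" or "wrist"; returns (picture, depth): 384x512x3 uint8, red, green, blue; 384x512 float32, mm along the optical axis (not along the pixel's ray), 0 where there is no reading.
- optics.camera_model(name): a dict with "camera_matrix" (3x3 intrinsics, pixels), "dist_coeffs" ([k1, k2, p1, p2, k3] as OpenCV has them; the pictures are not rectified), "rvec" (rotation vector, rad) and "tvec" (3), from world to camera coordinates, as OpenCV has them; the wrist camera has in their place "T_tool_cam" (4x4, takes a point from camera to tool coordinates, whose origin is the TCP and whose axes are the flange's). Camera axes: x right, y down, z forward; pixel columns grow to the right and rows downward; lengths in mm; the calibration is good to about 2 mm. A picture is of the moment at which its call begins: read the wrist's pose just before it. camera_model takes no time and is no camera call.
- bot.hand_in(): hands the job in, once; it reports no verdict.
The state is a dict: "t": time; "joints": joint angles; "qvel": joint speeds; "joint_torque": joint torques, N m; "tcp_pos": TCP position; "tcp_rot": TCP orientation; "contact_force": force on the tool from outside, world axes, zero at the start; "wrist_torque": the same for the moment, N m; "opening": finger opening in mm.
Only numpy, scipy, OpenCV 4.12 (cv2) and the standard library are available. Lean on these libraries where they do the work, as an engineer would, in place of code of your own. Each camera call takes 0.05 s, during which the arm holds its last target. There are 200 camera calls.

## Working session

There is one attempt and no reset: what is moved stays moved. The work goes in short steps, Python scripts to look and compute and a shell command to move; the robot and the scene stay as the last step left them, time stands still between calls to the robot, and variables do not carry over. Pictures are saved under pics/ and viewed, on a budget of 10 in all, crops included, one or two more only if the job needs it, and the job is handed in when it is done.

```bash
ls; mkdir -p pics; python3 - <<'E'
from bench import bot, optics
import cv2,numpy as np
for n in ("scene","top"):
    p,d=optics.capture(n); cv2.imwrite(f"pics/{n}0.png",p[:,:,::-1]); np.save(f"{n}0.npy",d)
    m=optics.camera_model(n); print(n,m)
a=cv2.imread("pics/scene0.png");b=cv2.imread("pics/top0.png")
print(bot.sense())
E
```

```text
pics
scene {'camera_matrix': array([[403.08920515,   0.        , 261.81945654],
       [  0.        , 403.08920515, 186.704566  ],
       [  0.        ,   0.        ,   1.        ]]), 'dist_coeffs': array([-0.00065302,  0.        ,  0.        ,  0.        ,  0.        ]), 'rvec': array([ 2.06695096, -0.80679903,  0.43961681]), 'tvec': array([-373.32178043,  287.96711029,  592.53756012])}
top {'camera_matrix': array([[411.75243101,   0.        , 262.0282337 ],
       [  0.        , 411.75243101, 195.26406154],
       [  0.        ,   0.        ,   1.        ]]), 'dist_coeffs': array([-0.14571499,  0.        ,  0.        ,  0.        ,  0.        ]), 'rvec': array([ 1.94700277, -2.26299907,  0.24396786]), 'tvec': array([ 76.53390717, 552.57912799, 818.72245151])}
{'t': 0.1, 'joints': array([-64.31933352,  19.06889413,  -3.70700129,  83.69844788,
         1.23757725,  77.34472639,  -5.07005774]), 'qvel': array([-0.00135441, -0.1413894 , -0.06201015, -0.2022691 ,  0.01908425,
       -0.01068081, -0.0598087 ]), 'joint_torque': array([ 9.30189999e-04, -6.24541783e+01,  2.45520298e-02, -3.90720785e+01,
       -6.15062937e-02,  3.65806860e-02,  4.90612547e-05]), 'tcp_pos': array([283.36898766, 556.72550538, 243.85047648]), 'tcp_rot': array([-1.79927845e+02,  3.21302374e-03,  1.53026081e+02]), 'contact_force': array([ 0.09041602, -1.14803042,  0.32477153]), 'wrist_torque': array([ 0.00252731, -0.06336932, -0.02946942]), 'opening': 86.88456737121412}
```

View pics/top0.png

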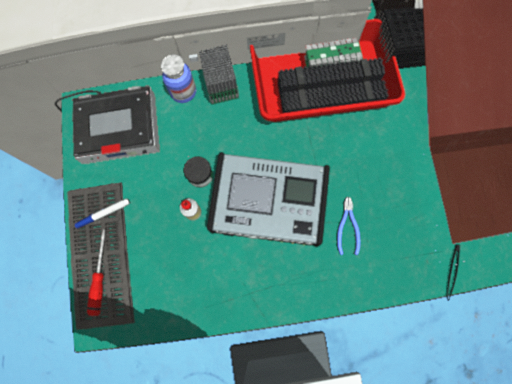

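View pics/scene0.png

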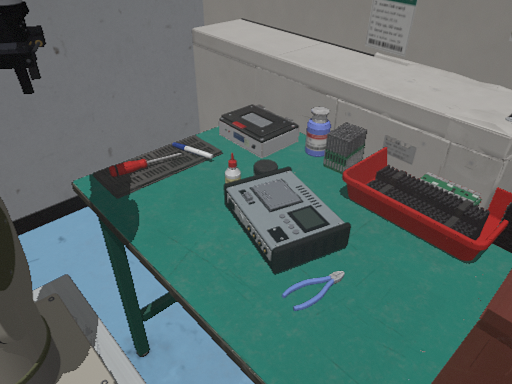

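Top view: the tester spans about (208–328, 152–245). The hatch is at (252,194) and the lock slide at (238,220). The bottle is at (190,208) and the jar at (197,170), both left of the tester; the cutters are at (348,228) on the right. Next I'll fit the pose from depth.

```bash
cat > h.py <<'E'
import numpy as np,cv2
from scipy.spatial.transform import Rotation as R
from bench import bot,optics
def T_cam(name,s=None):
    m=optics.camera_model(name); T=np.eye(4)
    if "rvec" in m:
        Rm=cv2.Rodrigues(m["rvec"])[0]; T[:3,:3]=Rm.T; T[:3,3]=-Rm.T@m["tvec"]; return T,m
    T[:3,:3]=R.from_euler("xyz",s["tcp_rot"],degrees=True).as_matrix(); T[:3,3]=s["tcp_pos"]
    return T@np.array(m["T_tool_cam"]),m
def cloud(name,d,s=None):
    T,m=T_cam(name,s); h,w=d.shape
    uv=np.stack(np.meshgrid(np.arange(w),np.arange(h)),-1).reshape(-1,1,2).astype(float)
    n=cv2.undistortPoints(uv,m["camera_matrix"],m["dist_coeffs"])[:,0]
    c=np.c_[n,np.ones(len(n))]*d.reshape(-1,1)
    return (c@T[:3,:3].T+T[:3,3]).reshape(h,w,3)
def project(name,P,s=None):
    T,m=T_cam(name,s); Ti=np.linalg.inv(T)
    return cv2.projectPoints(np.asarray(P,float),cv2.Rodrigues(Ti[:3,:3])[0],Ti[:3,3],m["camera_matrix"],m["dist_coeffs"])[0][:,0]
def tester_pose(c,u0,v0,u1,v1):
    q=np.zeros(c.shape[:2],bool); q[v0:v1,u0:u1]=1
    P=c[q&(c[...,2]>45)&(c[...,2]<80)]
    (cx,cy),(w,h),a=cv2.minAreaRect(P[:,:2].astype(np.float32))
    print("rect",cx,cy,w,h,a, "z med",np.median(P[:,2]))
def W(p,x,y,yaw):
    r=np.radians(yaw);p=np.atleast_2d(p)
    return np.c_[x+p[:,0]*np.cos(r)-p[:,1]*np.sin(r),y+p[:,0]*np.sin(r)+p[:,1]*np.cos(r),p[:,2]]
E
python3 - <<'E'
from h import *
d=np.load("top0.npy");c=cloud("top",d)
tester_pose(c,203,145,335,255)
for n,(u,v) in dict(bench=(280,280),deck=(263,225),hatch=(252,194),lock=(238,220),jar=(197,168),bottle=(187,205),cut=(348,228)).items(): print(n,c[v,u].round(1))
im=cv2.imread("pics/top0.png")[140:256,180:360]
cv2.imwrite("pics/top0c.png",cv2.resize(im,None,fx=4,fy=4,interpolation=cv2.INTER_CUBIC))
E
```

```text
rect 555.0889892578125 -4.6706695556640625 279.1103515625 175.81680297851562 73.90311431884766 z med 61.772082951623986
bench [376.4 -19.1   2.6]
deck [494.1   0.7  60.9]
hatch [562.4  14.   66.7]
lock [511.1  51.   69.4]
jar [641.5 125.2  53.8]
bottle [554.5 150.5  88.7]
cut [ 467.3 -189.9   -1.7]
```

View pics/top0c.png

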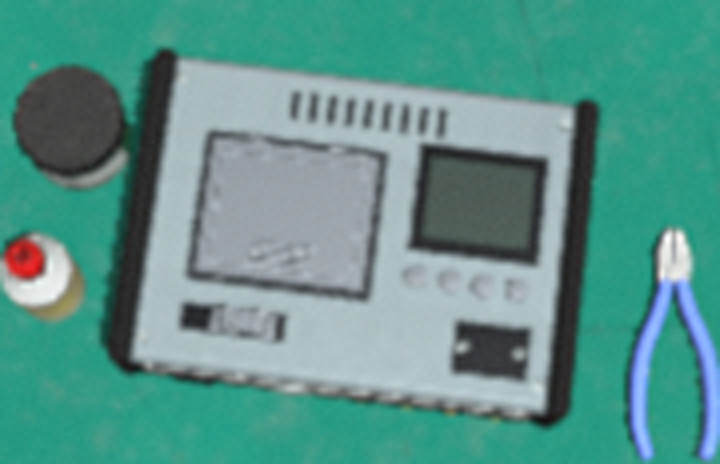

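```bash
python3 - <<'E'
from h import *
d=np.load("top0.npy");c=cloud("top",d)
T,m=T_cam("top")
def ray(uv,z):
    n=cv2.undistortPoints(np.array(uv,float).reshape(-1,1,2),m["camera_matrix"],m["dist_coeffs"])[:,0]
    r=np.c_[n,np.ones(len(n))]@T[:3,:3].T; o=T[:3,3]; return o+r*((z-o[2])/r[:,2])[:,None]
C=lambda l:[(180+(u+.5)/4-.5,140+(v+.5)/4-.5) for u,v in l]
h=ray(C([(207,133),(385,153),(370,298),(189,278)]),62)   # gap outline: rear-left, rear-right, front-right, front-left
b=ray(C([(152,52),(598,103),(567,422),(108,368)]),64)
L=ray(C([(286,327)]),62); pad=ray(C([(245,322)]),70)
for n,q in(("hatch",h),("bump",b)):
    ctr=q.mean(0); ax=(q[0]+q[1]-q[2]-q[3])/2; ay=(q[0]+q[3]-q[1]-q[2])/2
    print(n,ctr.round(1),np.linalg.norm(ax).round(1),np.linalg.norm(ay).round(1),np.degrees(np.arctan2(ax[1],ax[0])).round(2),np.degrees(np.arctan2(-ay[0],ay[1])).round(2))
print("lock base right end",L,"pad ctr",pad)
P=c[145:255,203:335].reshape(-1,3);P=P[(P[:,2]>57)&(P[:,2]<75)]
# remove isolated pts through the largest contour of a 2 mm raster
g=np.zeros((300,300),np.uint8);ij=((P[:,:2]-[300,-300])/2).astype(int);g[ij[:,0],ij[:,1]]=255
g=cv2.morphologyEx(g,cv2.MORPH_CLOSE,np.ones((5,5)));g=cv2.morphologyEx(g,cv2.MORPH_OPEN,np.ones((9,9)))
k=max(cv2.findContours(g,0,1)[0],key=cv2.contourArea);(cy,cx),wh,a=cv2.minAreaRect(k)
print("cloud",cx*2+301,cy*2-299,np.array(wh)*2+2,a)
for yaw in [np.degrees(np.arctan2(*(h[0]+h[1]-h[2]-h[3])[[1,0]]))]:
    print("origin from hatch",h.mean(0)[:2]-W([3,38,0],0,0,yaw)[0,:2])
E
```

```text
hatch [565.2  14.8  62. ] 79.9 96.7 -14.57 -15.13
bump [549.5 -19.7  64. ] 174.5 243.0 -15.34 -15.38
lock base right end [[505.31515588  24.29857694  62.        ]] pad ctr [[509.83489524  45.03103048  70.        ]]
cloud 550.9356384277344 -20.2291259765625 [248.22320557 175.14157104] 15.68999195098877
origin from hatch [552.68701853 -21.25963053]
```

Three estimates agree: tester origin near (551, −20) mm, yaw about −15.3°. I'll move to the pre-push point with the tool y axis along tester +y.

```bash
python3 -m jog '{"angular":[[0,0,-6],[0,0,-5.7],[0,0,0],[0,0,0],[0,0,0],[0,0,0],[0,0,0],[0,0,0],[0,0,0],[0,0,0]],"dp":[[0,0,0],[0,0,0],[-3.5,-4.7,0],[-3.5,-4.7,0],[-3.5,-4.7,0],[-3.5,-4.7,0],[-3.5,-4.7,0],[-3.5,-4.7,0],[-3.5,-4.7,0],[-3.5,-4.7,0]],"fingers":[1,1,1,1,1,1,1,1,1,1]}' 10
python3 -c "
from bench import bot
print(bot.sense())"
```

```text
t: 1.35
tcp_pos: [454.8, 118.6, 244.5]
tcp_rot: [180.0, -0.0, 164.7]
contact_force: [0.2, 0.6, -0.4]
opening: 2.1
{'t': 1.35, 'joints': array([-34.94443929,  -1.28298383,  14.63148254, 106.89245805,
         0.32089031,  74.34170238,  54.327158  ]), 'qvel': array([27.71333055,  2.3283775 , 29.99727226, -2.3227041 ,  0.29572757,
       -0.21525386, 57.34350126]), 'joint_torque': array([-3.69376369e+00, -3.68685508e+01, -2.31349088e+00, -3.72050786e+01,
        8.04085488e-03,  4.39792341e-01, -2.14505419e+00]), 'tcp_pos': array([454.78098351, 118.63779925, 244.47926301]), 'tcp_rot': array([ 1.79983396e+02, -2.70362440e-03,  1.64730194e+02]), 'contact_force': array([ 0.20836272,  0.56964958, -0.35285743]), 'wrist_torque': array([ 0.02041554, -0.06477671,  0.01233477]), 'opening': 2.055260548224023}
```

```bash
python3 -m jog '{"angular":[[0,0,0],[0,0,0],[0,0,0],[0,0,0],[0,0,0],[0,0,0],[0,0,0],[0,0,0],[0,0,0],[0,0,0]],"dp":[[-2.4,-3.1,0],[-2.4,-3.1,0],[-2.4,-3.2,0],[0,0,2],[0,0,2],[0,0,2],[0,0,0],[0,0,0],[0,0,0],[0,0,0]],"fingers":[1,1,1,1,1,1,1,1,1,1]}'
python3 - <<'E'
from h import *
s=bot.sense();p,d=optics.capture("wrist");cv2.imwrite("pics/w1.png",p[:,:,::-1]);np.save("w1.npy",d)
print(s["tcp_pos"],s["tcp_rot"],s["opening"]); np.save("w1s.npy",s,allow_pickle=True)
pts=dict(lock=(-58,52,70.4),face=(-58,40,65),press=(-22,38,65.5),hFL=(-34,83,65),hFR=(-34,-7,65),hRR=(40,-7,65))
P=W(list(pts.values()),551,-20,-15.3)
for k,w,u in zip(pts,P,project("wrist",P,s)): print(k,w.round(1),u.round(1))
E
```

```text
t: 2.6
tcp_pos: [499.5, 11.0, 185.1]
tcp_rot: [180.0, 0.0, 164.7]
contact_force: [-0.4, 0.2, 0.5]
opening: 0.8
[499.53883122  10.97163692 185.12576142] [1.79964288e+02 4.98782398e-02 1.64726453e+02] 0.805282297195849
lock [508.8  45.5  70.4] [287.  193.1]
face [505.6  33.9  65. ] [274.6 191.5]
press [539.8  22.5  65.5] [271.8 223.9]
hFL [540.1  69.   65. ] [314.6 213.2]
hFR [516.4 -17.8  65. ] [229.4 213.2]
hRR [587.7 -37.3  65. ] [230.9 273.5]
```

View pics/w1.png

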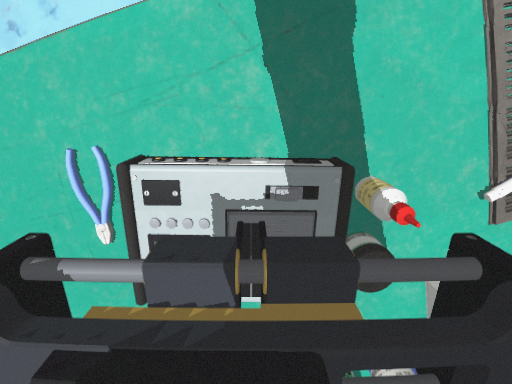

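The wrist view shows the lock slide at about (290,193) and the hatch's front edge between (227,211) and (316,211). Both match my projections within a few pixels, so I'm descending beside the lock.

```bash
python3 -m jog '{"angular":[[0,0,0],[0,0,0],[0,0,0],[0,0,0],[0,0,0],[0,0,0],[0,0,0],[0,0,0],[0,0,0],[0,0,0]],"dp":[[0,0,2],[0,0,2],[0,0,2],[0,0,1.5],[0,0,1],[0,0,0.7],[0,0,0.6],[0,0,0],[0,0,0],[0,0,0]],"fingers":[1,1,1,1,1,1,1,1,1,1]}'
python3 - <<'E'
from h import *
s=bot.sense();p,d=optics.capture("wrist");cv2.imwrite("pics/w2.png",p[:,:,::-1])
print(s["tcp_pos"],s["tcp_rot"],s["contact_force"])
P=W([(-58,52,70.4),(-64,40,70),(-52,40,70)],551,-20,-15.3);print(project("wrist",P,s))
E
```

```text
t: 3.9
tcp_pos: [499.4, 11.0, 86.9]
tcp_rot: [180.0, 0.0, 164.7]
contact_force: [0.5, -0.2, 0.4]
opening: 0.3
[499.43892762  10.9587314   86.85497564] [1.79977558e+02 2.65994999e-02 1.64725844e+02] [ 0.50243322 -0.20536757  0.35192797]
[[306.70606082 238.59835601]
 [288.81812559 230.05554464]
 [287.98694306 246.48400862]]
```

View pics/w2.png

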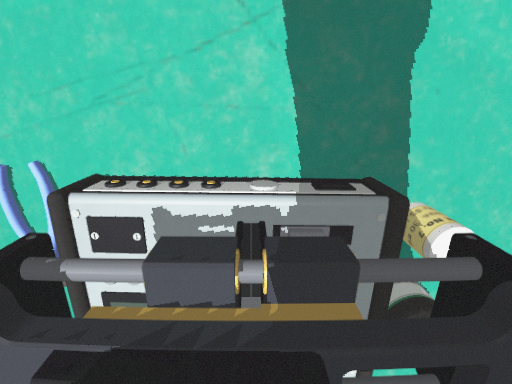

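The closed fingers are at columns 237–267, just right of the lock pad at (282–329, 226–237), with no contact. Pushing along +y.

```bash
python3 -m jog '{"angular":[[0,0,0],[0,0,0],[0,0,0],[0,0,0],[0,0,0],[0,0,0],[0,0,0],[0,0,0],[0,0,0],[0,0,0]],"dp":[[0,0.4,0],[0,0.3,0],[0,0.3,0],[0,0.2,0],[0,0.2,0],[0,0.2,0],[0,0.2,0],[0,0.2,0],[0,0,0],[0,0,0]],"fingers":[1,1,1,1,1,1,1,1,1,1]}'
python3 - <<'E'
from h import *
f=[]
for i in range(4):
    s=bot.sense(); f.append(s["contact_force"]); p,d=optics.capture("wrist")
print(s["tcp_pos"],np.round(f,2)); cv2.imwrite("pics/w3.png",cv2.resize(p[180:300,200:380,::-1],None,fx=4,fy=4))
np.save("w3.npy",p)
E
```

```text
t: 5.2
tcp_pos: [504.5, 30.4, 86.6]
tcp_rot: [180.0, -0.0, 164.7]
contact_force: [0.4, -0.4, -1.2]
opening: 0.6
[504.49926337  30.31071511  86.53860253] [[ 0.44 -0.38 -1.16]
 [-0.16  0.04 -0.37]
 [ 0.02  0.63  0.08]
 [-0.63  1.46  0.47]]
```

View pics/w3.png

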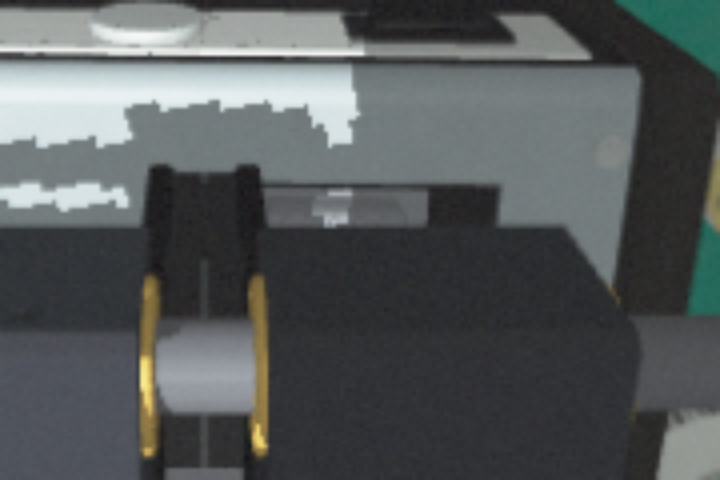

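The finger is now at the slide's right end. In the crop the slot remaining to its left (428–498) is about 14 mm, so it is still locked. I'll push on in small steps.

```bash
python3 -m jog '{"angular":[[0,0,0],[0,0,0],[0,0,0],[0,0,0],[0,0,0],[0,0,0],[0,0,0],[0,0,0],[0,0,0],[0,0,0]],"dp":[[0,0.2,0],[0,0.2,0],[0,0.2,0],[0,0.2,0],[0,0.2,0],[0,0.2,0],[0,0.1,0],[0,0.1,0],[0,0,0],[0,0,0]],"fingers":[1,1,1,1,1,1,1,1,1,1]}'
python3 - <<'E'
from h import *
f=[]
for i in range(4):
    s=bot.sense(); f.append(s["contact_force"]); p,d=optics.capture("wrist")
print(s["tcp_pos"],np.round(f,2)); cv2.imwrite("pics/w4.png",cv2.resize(p[180:300,200:380,::-1],None,fx=4,fy=4))
E
```

```text
t: 6.65
tcp_pos: [507.2, 39.4, 86.4]
tcp_rot: [-179.7, -0.1, 164.5]
contact_force: [-6.2, -17.0, 8.0]
opening: 0.5
[507.10714931  39.34588185  86.35724511] [[ -6.24 -16.99   7.98]
 [ -6.61 -16.69   7.69]
 [ -6.51 -16.43   8.54]
 [ -6.27 -16.15   8.07]]
```

View pics/w4.png

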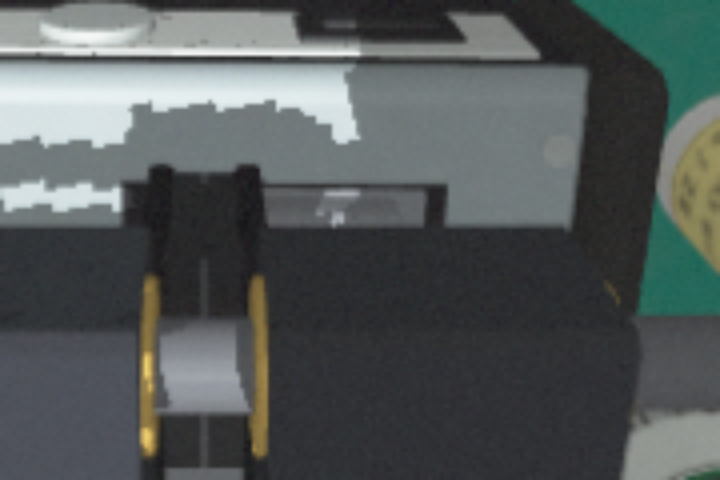

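The reading is about 18 N, the slot remaining to the left has shrunk to about 3 mm, and total travel is about 14 mm. The slide therefore looks to be at its stop, and the tester hasn't shifted. I'll back off, rise, and move over the press spot for a look.

```bash
python3 -m jog '{"angular":[[0,0,0],[0,0,0],[0,0,0],[0,0,0],[0,0,0],[0,0,0],[0,0,0],[0,0,0],[0,0,0],[0,0,0]],"dp":[[0,-0.8,0],[0,-0.7,0],[0,0,-2],[0,0,-2.2],[0,0,-2.2],[-1.8,0.1,0],[-1.8,0.2,0],[0,0,0],[0,0,0],[0,0,0]],"fingers":[1,1,1,1,1,1,1,1,1,1]}'
python3 - <<'E'
from h import *
f=[]
s=bot.sense(); p,d=optics.capture("wrist")
print(s["tcp_pos"],s["contact_force"]); cv2.imwrite("pics/w5.png",p[:,:,::-1])
pts=dict(lock0=(-58,52,70.4),lock14=(-58,66,70.4),press=(-22,38,65.5),hFL=(-34,83,65),hFR=(-34,-7,65))
P=W(list(pts.values()),551,-20,-15.3)
for k,u in zip(pts,project("wrist",P,s)): print(k,u.round(1))
q,d=optics.capture("top"); 
a=cv2.resize(p[120:260,150:410,::-1],(780,420),interpolation=2);cv2.imwrite("pics/w5c.png",a)
cv2.imwrite("pics/top5.png",q[:,:,::-1])
E
```

```text
t: 8.1
tcp_pos: [539.2, 22.9, 150.5]
tcp_rot: [180.0, -0.0, 164.7]
contact_force: [-0.4, -0.6, -0.2]
opening: 0.5
[539.21303254  22.87643338 150.48957292] [-0.36991286 -0.64660743 -0.15549856]
lock0 [268.2 166. ]
lock14 [284.8 166. ]
press [251.5 204.1]
hFL [302.  191.3]
hFR [201.  191.2]
```

View pics/w5c.png

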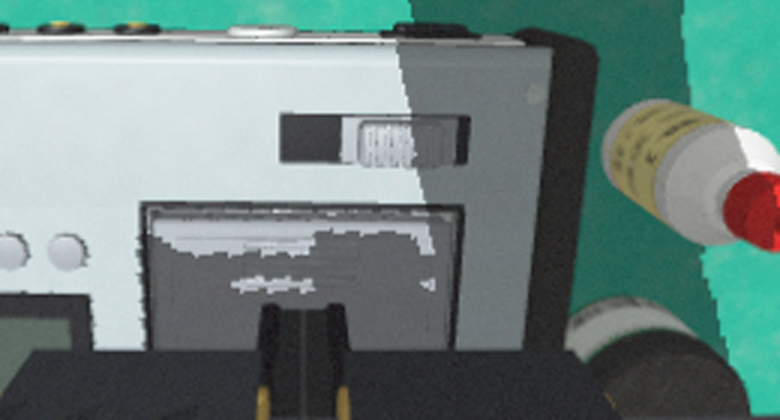

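The pad centre is at about native (283,166), against a prediction of 284.8 for fully across. It sits 7.5 mm left of the slot centre, so it is fully unlocked. The hatch is shut and the fingertip is over the ridges, so I'll press now.

```bash
python3 -m jog '{"angular":[[0,0,0],[0,0,0],[0,0,0],[0,0,0],[0,0,0],[0,0,0],[0,0,0],[0,0,0],[0,0,0],[0,0,0]],"dp":[[0,0,2],[0,0,2],[0,0,1.5],[0,0,0.5],[0,0,0.2],[0,0,0.2],[0,0,0.2],[0,0,0.2],[0,0,0.1],[0,0,0]],"fingers":[1,1,1,1,1,1,1,1,1,1]}'
python3 -c "
from bench import bot
s=bot.sense();print(s['tcp_pos'],s['contact_force'])"
```

```text
t: 9.45
tcp_pos: [540.2, 22.7, 83.4]
tcp_rot: [179.9, 0.0, 164.7]
contact_force: [-9.1, 0.4, 18.4]
opening: 0.6
[540.19847132  22.72848472  83.39608131] [-9.11386204  0.38573568 18.44875696]
```

The tip is at 61.4 mm with 18 N, which is the expected firm stop. Lifting straight up, then away.

```bash
python3 -m jog '{"angular":[[0,0,0],[0,0,0],[0,0,0],[0,0,0],[0,0,0],[0,0,0],[0,0,0],[0,0,0],[0,0,0],[0,0,0]],"dp":[[0,0,-4],[0,0,-5],[0,0,-5],[2,0,-3],[3,0,0],[3,0,0],[3,0,0],[0,0,0],[0,0,0],[0,0,0]],"fingers":[1,1,1,1,1,1,1,1,1,1]}'
python3 -m jog '{"angular":[[0,0,0],[0,0,0],[0,0,0],[0,0,0],[0,0,0],[0,0,0],[0,0,0],[0,0,0],[0,0,0],[0,0,0]],"dp":[[0,0,0],[0,0,0],[0,0,0],[0,0,0],[0,0,0],[0,0,0],[0,0,0],[0,0,0],[0,0,0],[0,0,0]],"fingers":[1,1,1,1,1,1,1,1,1,1]}'
python3 -m jog '{"angular":[[0,0,0],[0,0,0],[0,0,0],[0,0,0],[0,0,0],[0,0,0],[0,0,0],[0,0,0],[0,0,0],[0,0,0]],"dp":[[0,0,0],[0,0,0],[0,0,0],[0,0,0],[0,0,0],[0,0,0],[0,0,0],[0,0,0],[0,0,0],[0,0,0]],"fingers":[1,1,1,1,1,1,1,1,1,1]}'
python3 - <<'E'
from h import *
p,d=optics.capture("scene")
cv2.imwrite("pics/s6.png",cv2.resize(p[120:330,150:400,::-1],None,fx=3,fy=3)[:600])
c=cloud("scene",d)
q=W(c.reshape(-1,3)-[551,-20,0],0,0,15.3)
k=(abs(q[:,0]-15)<60)&(q[:,1]>0)&(q[:,1]<75)&(q[:,2]>75)&(q[:,2]<150); H=q[k]
print(len(H), H[:,2].max() if len(H) else None)
if len(H)>20: print("hatch angle",np.arctan2(*(-np.polyfit(H[:,2],H[:,0],1)[0:1],)[::1],1) if 0 else np.pi/2-np.arctan(-np.polyfit(H[:,2],H[:,0],1)[0]))
E
```

```text
t: 10.7
tcp_pos: [434.2, 51.3, 251.5]
tcp_rot: [-180.0, 0.0, 164.7]
contact_force: [-0.6, -0.7, 0.1]
opening: 0.8
t: 11.95
tcp_pos: [433.6, 51.6, 251.5]
tcp_rot: [180.0, -0.0, 164.7]
contact_force: [-0.8, 0.4, -0.3]
opening: 0.4
t: 13.2
tcp_pos: [433.6, 51.6, 251.5]
tcp_rot: [180.0, -0.0, 164.7]
contact_force: [0.3, 0.1, -0.1]
opening: 0.7
298 131.29304066872396
hatch angle 1.2125391967878554
```

View pics/s6.png

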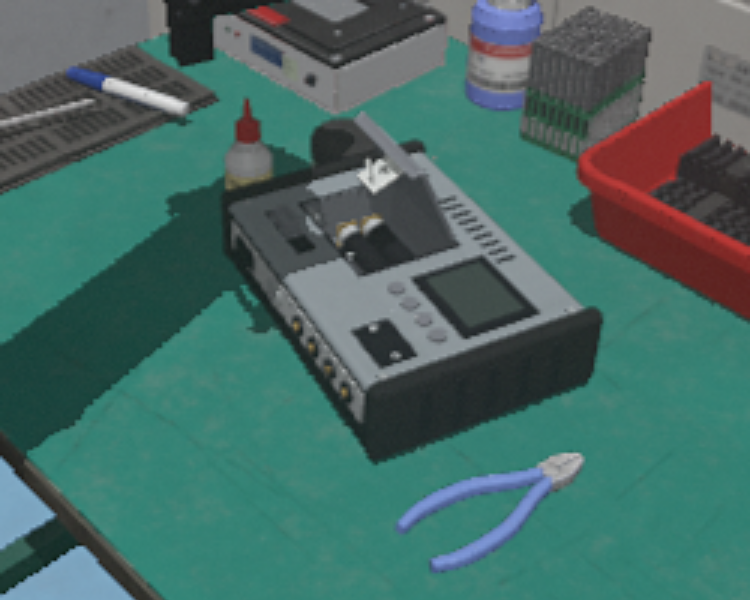

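The hatch stands open (crop about 340–450, 120–260), with its free edge at 131 mm and the cells visible. Bottle, jar and cutters look untouched. I'll watch a bit longer, then compare with the start.

```bash
python3 -m jog '{"angular":[[0,0,0],[0,0,0],[0,0,0],[0,0,0],[0,0,0],[0,0,0],[0,0,0],[0,0,0],[0,0,0],[0,0,0]],"dp":[[0,0,0],[0,0,0],[0,0,0],[0,0,0],[0,0,0],[0,0,0],[0,0,0],[0,0,0],[0,0,0],[0,0,0]],"fingers":[1,1,1,1,1,1,1,1,1,1]}'
python3 - <<'E'
from h import *
p,d=optics.capture("scene")
q=W(cloud("scene",d).reshape(-1,3)-[551,-20,0],0,0,15.3)
H=q[(abs(q[:,0]-15)<60)&(q[:,1]>0)&(q[:,1]<75)&(q[:,2]>75)&(q[:,2]<150)]
print("top",H[:,2].max(),"angle",np.pi/2-np.arctan(-np.polyfit(H[:,2],H[:,0],1)[0]))
a=cv2.cvtColor(cv2.imread("pics/scene0.png"),6);b=cv2.cvtColor(p[:,:,::-1].copy(),6)
for n,(u0,v0,u1,v1) in dict(bumper=(268,220,355,275),cutters=(278,266,352,312),bottle=(222,150,245,190)).items():
    r=cv2.matchTemplate(b,a[v0:v1,u0:u1],cv2.TM_CCOEFF_NORMED);_,m,_,l=cv2.minMaxLoc(r);print(n,"shift px",l[0]-u0,l[1]-v0,round(m,3))
if H[:,2].max()>125: bot.hand_in(); print("handed in")
E
```

```text
t: 14.5
tcp_pos: [433.7, 51.6, 251.5]
tcp_rot: [180.0, 0.0, 164.7]
contact_force: [-0.2, -0.3, -0.1]
opening: 0.2
top 131.4822498436409 angle 1.2145948118745769
bumper shift px 0 0 0.999
cutters shift px 0 0 0.998
bottle shift px 0 0 0.667
the job is handed in; nothing more can be done
handed in
```

The battery hatch is open and the job is handed in; the interface gave no verdict. I pushed the lock slide across to its stop at about 18 N. I then pressed the hatch at its ridges down to the firm stop (tip at 61.4 mm, again about 18 N), lifted clear, and it popped up by itself.

Last checks:
- **Hatch:** it stayed open for about 3 s or more. In the last two views, 1.3 s apart, its free edge stood at 131.3 mm, then 131.5 mm. Depth gave an angle of about 1.21 rad, slightly above the stated stop of 1.15, which I put down to measurement error.
- **Lock slide:** a picture taken before the press put it fully across, about 13–14 mm. I did not measure it again after the hatch opened.
- **Tester and cutters:** neither moved in the scene picture (0 px shift).
- **Bottle:** also 0 px shift, but the match was weak (0.67), probably because the arm's shadow fell across it. By eye it stood upright in its place.
- **Jar:** judged by eye only, partly hidden behind the tester; it looked unmoved.
- **Robot:** the tool was clear of everything, with contact force at noise level.

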